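Shut and pin the small-returns box

TASK

Close for the night: slide the cover of the small-returns box fully shut over its slot, so that the hole in the cover's strip lines up under the hole in the bracket, then take the slim pin out of its stand and drop it down through both holes until its flange sits flat on the bracket. Leave the stout pin in its stand, it is too thick for the holes.

Things in the scene. Friction and masses are not known exactly. Their poses are not given: they have to be found in the camera images.
- cover_knob (a point): Upright black knob (22 mm wide, 42 tall) on the aluminium cover of a fixed grey box 160x290x60 mm; point 24 mm over the cover plate. Axes: z up, +y the way the cover shuts, away from the bracket: up to 70 mm to a hard stop, about 2 N. Shut, it is 135 mm in +y of bracket_hole, with the strip's 30 mm hole under that. Open, the bracket's edge is 40 mm off in -y, 9 mm over the cover: grip along x.
- bracket_hole (a point): Centre of the 30 mm hole in the dark steel bracket (96 x 50 mm) that bridges the cover's strip on the box, at the bracket's top face, 76 mm above the desk. Fixed. Axes as the box: z up, +y the way the cover shuts. The strip (top 9 mm lower, 6 mm thick) slides under it; below that the box top has a 30 mm hole too, with room to 70 mm below this point.
- slim_pin_grip (a point): Centre of the black knob (22 mm wide, 44 tall) of the slim pin, z up along it. Flange (48 mm wide, 5 thick): underside 29 mm below this point. Shank 14 mm wide, tapered foot, tip 74 mm below this point. 0.12 kg. Stands in a fixed wooden block 66x66x55 mm, flange on its top, shank loose in a 20 mm hole: lift straight up 50 mm or more. Seated, this point is 29 mm above bracket_hole.
- stout_pin_grip (a point): Centre of the black knob (42 mm wide, 44 tall) of the stout pin, which belongs elsewhere: flange 60 mm, shank 33 mm wide. It stands in a wooden block of the same size as the other; the two may be either way round. To be left alone.
Mind the look-alikes: they are no part of the job. Leave any turquoise or yellow look-alike of the part that bears slim_pin_grip alone.

How it is judged:
By the outcome, as a careful person would: the job done as asked, in the order asked, and still so for the second after the job is handed in, with the robot touching nothing.
It also fails if it takes over 51 s, if anything falls off the work surface, if the arm or the gripper's body presses on something with over 40 N, if the wrist force passes 120 N, or if a joint passes its speed limit or range.

ROBOT

A 6-joint arm with a two-finger parallel gripper is mounted at the origin on a cart in front of the work surface, level with it; the furniture and walls round the work are solid. World frame = base frame: x ahead of the robot, y to its left, z up, the work surface at z = 0. Lengths are in m, angles in rad, forces in N, time in s.
With the tool pointing down it reaches from about 0.35 to 0.975 m from the base axis. Payload 4.9 kg.
Tool frame: the origin (TCP) lies at the very end of the fingers, on their centre line; the grasp point (between the pads) lies 19 mm behind it; x points along the fingers, y is the direction in which the jaws open and shut, and the axes are right-handed (so a half turn about x gives the same grasp; the last joint's range is limited). The gripper opens to 85 mm and grips with 20 to 120 N. Pads are 22 mm wide; open, the fingers measure 114 mm over their backs; the gripper's body (76 mm by 85 mm) begins 54 mm behind the grasp point. The pads swing forward as they close: fully open they stand 13 mm farther back than shut.
Start: joints at [1.168, 0.053, 1.613, -0, 1.476, -0.119], TCP at [0.175, 0.6, 0.199] pointing down, gripper open.
Joint ranges: [-3.01, 3.01], [-1.01, 2.22], [0.06, 2.58], [-1.02, 4.17], [0.09, 2.62], [-3.14, 3.14]. Speed limits (rad/s): [2.57, 2.57, 3.14, 3.14, 3.14, 3.14].

INTERFACE

Orientations are given as a unit quaternion [w, x, y, z].
In Python, from plant import manip gives the robot as it stands.
- The arm moves only by the tool play_rows, never from a script. Its argument "plan" is a list of rows, each a list of 5 numbers: the shift along the tool's x, y, z in mm, then the turn about the tool's x in rad, then the closure, from -1 (fully open) to 1 (shut). A call has 1 to 8 rows; each row is the pose to reach, as a shift and turn from the pose commanded when the call began, along the tool's axes at that moment; what a row does not reach only later rows make up. A row lasts 1/8 s, in which the tool goes at most 62.5 mm and 10.7 degrees, less where a joint would pass 70% of its speed; a pose out of reach is approached as far as the arm can. A call with a gripper value outside its range is refused whole. The fingers move at their own pace and stop on an object; the grip force is fixed at half the most. Time passes only in rows, so rows that repeat a pose let the fingers close. It gives the time, the measured TCP pose, the force and the opening at its end, in the units of the state.
- manip.state(): the state, without advancing time (a new reading comes with each control period).
- manip.grab_frame(name): name is "scene" or "top"; returns a dict with "img" (420x560x3 uint8, red, green, blue), "range_z" (420x560 float32, m along the optical axis (not along the pixel's ray), 0 where there is no reading), "fx", "fy", "cx", "cy" (pixels), "origin" and "rotation" of the camera in the world. Camera axes: x right, y up, looking along -z (the intrinsics and any distortion apply to the point x, -y, -z); pixel columns grow to the right and rows downward; lengths in m; the calibration is good to about 2 mm. A picture is of the moment at which its call begins.
- manip.job_done(): hands the job in, once; it reports no verdict.
The state is a dict: "time": time; "joint_pos": joint angles; "joint_vel": joint speeds; "joint_efforts": joint torques, N m; "tool_pos": TCP position; "tool_rot": TCP orientation; "contact_force": force on the tool from outside, world axes, zero at the start; "ft_torque": the same for the moment, N m; "gripper_width": opening from 0.0 (shut) to 1.0 (fully open).
Only numpy, scipy, OpenCV 4.12 (cv2) and the standard library are available. Lean on these libraries where they do the work, as an engineer would, in place of code of your own. Each camera call takes 0.05 s, during which the arm holds its last target. There are 200 camera calls.

## Working session

There is one attempt and no reset: what is moved stays moved. The work goes in short steps, Python scripts to look and compute and a tool call to move; the robot and the scene stay as the last step left them, time stands still between calls to the robot, and variables do not carry over. Pictures are saved under pics/ and viewed, about 8 in all and at most 12, crops included, and the job is handed in when it is done.

Besides the shell and the picture viewer there is one more tool, called after ">>>" as name(argument=value, ...), one argument or row to a line, values as JSON. play_rows: Moves the arm, as the interface text tells. Its arguments: {"type":"object","properties":{"plan":{"type":"array"}},"required":["plan"]}

```bash
mkdir -p pics; cat > h.py <<'E'
import numpy as np, cv2, pickle
from plant import manip
def grab(n):
    f=manip.grab_frame(n); pickle.dump(f,open(f'{n}.pkl','wb')); return f
def cloud(f):
    z=f["range_z"]; v,u=np.mgrid[:z.shape[0],:z.shape[1]]
    p=np.stack([(u-f["cx"])/f["fx"]*z,-(v-f["cy"])/f["fy"]*z,-z],-1)
    P=p@np.array(f["rotation"]).T+np.array(f["origin"]); P[z==0]=np.nan; return P
E
python3 - <<'E'
from h import *
s=manip.state(); print(s)
for n in("scene","top"):
    f=grab(n); print({k:f[k] for k in f if k not in("img","range_z")})
    cv2.imwrite(f'pics/{n}0.png',cv2.resize(f["img"][:,:,::-1],(784,588)))
E
```

```text
{'time': 0.0, 'joint_pos': array([ 1.16801369e+00,  5.33912518e-02,  1.61430963e+00,  1.16601970e-05,
        1.47599192e+00, -1.18994563e-01]), 'joint_vel': array([ 0.00051143,  0.00020012,  0.00261642,  0.0004719 , -0.00024855,
       -0.002153  ]), 'joint_efforts': array([-2.28907549e-03, -3.93684661e+01, -3.70169806e+01, -3.07630607e-04,
        6.98267191e-03,  2.48333428e-06]), 'tool_pos': array([0.17471479, 0.59935907, 0.19753243]), 'tool_rot': array([ 0.69980437,  0.09928189,  0.70019535, -0.10071455]), 'contact_force': array([-0.53630008, -0.15364281, -0.02629516]), 'ft_torque': array([0.0048364 , 0.00861328, 0.08491002]), 'gripper_width': 1.0018976850534693}
{'fx': 387.7682232455988, 'fy': 387.7682232455988, 'cx': 278.9710012212425, 'cy': 213.29030237313265, 'origin': array([-0.09474598, -0.48179147,  0.47165473]), 'rotation': array([ 0.78089537,  0.51337802, -0.19417524, -0.29823047])}
{'fx': 454.510325102849, 'fy': 454.510325102849, 'cx': 278.5259549858961, 'cy': 206.94864842340374, 'origin': array([0.29957283, 0.16887458, 1.15078122]), 'rotation': array([ 0.71031046,  0.03577978, -0.05921913, -0.7004798 ])}
```

```bash
sed -i 's/np.array(f\["rotation"\]).T/R.from_quat(np.roll(f["rotation"],-1)).as_matrix().T/; 1a from scipy.spatial.transform import Rotation as R' h.py; python3 -c "
from h import *
P=cloud(pickle.load(open('top.pkl','rb'))); print(P[::60,::80].round(3))"|head -60
```

```text
[[[ 9.320e-01  8.110e-01  1.120e-01]
  [ 1.008e+00  6.710e-01 -2.000e-03]
  [ 1.016e+00  4.590e-01 -4.000e-03]
  [ 1.020e+00  2.430e-01  1.000e-03]
  [ 8.240e-01  6.500e-02  3.220e-01]
  [ 8.370e-01 -9.800e-02  3.100e-01]
  [ 8.440e-01 -2.620e-01  3.080e-01]]

 [[ 7.930e-01  8.140e-01  8.400e-02]
  [ 8.370e-01  6.580e-01  1.000e-03]
  [ 8.430e-01  4.500e-01  1.000e-03]
  [ 8.490e-01  2.390e-01  0.000e+00]
  [ 8.200e-01  3.400e-02  7.300e-02]
  [ 8.320e-01 -1.730e-01  6.000e-02]
  [ 8.420e-01 -3.860e-01  5.100e-02]]

 [[ 6.690e-01  8.500e-01  0.000e+00]
  [ 6.740e-01  6.480e-01 -1.000e-03]
  [ 6.790e-01  4.430e-01  0.000e+00]
  [ 6.570e-01  2.310e-01  7.800e-02]
  [ 6.840e-01  2.700e-02  1.200e-02]
  [ 6.880e-01 -1.830e-01  1.600e-02]
  [ 6.980e-01 -4.030e-01  1.000e-03]]

 [[ 5.130e-01  8.370e-01 -2.000e-03]
  [ 5.160e-01  6.360e-01  1.000e-03]
  [ 5.200e-01  4.350e-01  1.000e-03]
  [ 5.030e-01  2.260e-01  1.050e-01]
  [ 5.260e-01  2.600e-02  1.000e-02]
  [ 5.200e-01 -1.660e-01  5.800e-02]
  [ 5.360e-01 -3.960e-01 -2.000e-03]]

 [[ 3.620e-01  8.220e-01 -1.000e-03]
  [ 3.630e-01  6.170e-01  2.200e-02]
  [ 3.670e-01  4.280e-01  2.000e-03]
  [ 3.700e-01  2.280e-01  2.000e-03]
  [ 3.720e-01  2.500e-02  2.000e-03]
  [ 3.750e-01 -1.800e-01  1.000e-03]
  [ 3.780e-01 -3.860e-01  3.000e-03]]

 [[ 1.610e-01  1.221e+00 -7.430e-01]
  [ 1.640e-01  9.070e-01 -7.490e-01]
  [ 1.660e-01  5.870e-01 -7.570e-01]
  [ 1.700e-01  2.600e-01 -7.460e-01]
  [ 1.730e-01 -6.800e-02 -7.460e-01]
  [ 1.760e-01 -4.000e-01 -7.470e-01]
  [ 1.900e-01 -6.590e-01 -5.840e-01]]

 [[ 1.840e-01  4.900e-01  5.610e-01]
  [-6.900e-02  8.880e-01 -7.430e-01]
  [-6.800e-02  5.740e-01 -7.470e-01]
  [-6.700e-02  2.550e-01 -7.490e-01]
  [ 8.100e-02  2.700e-02  1.400e-02]
  [-6.400e-02 -3.960e-01 -7.520e-01]
  [-4.700e-02 -6.900e-01 -6.720e-01]]]
```

View pics/top0.png

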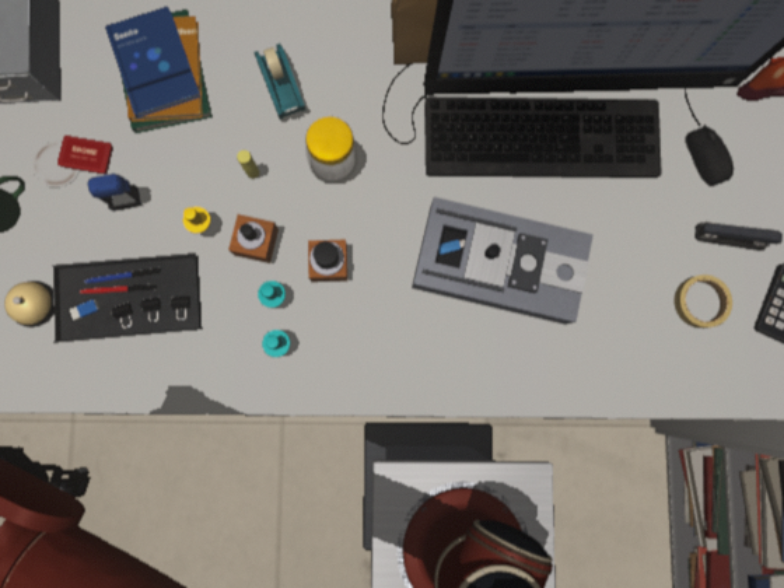

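View pics/scene0.png

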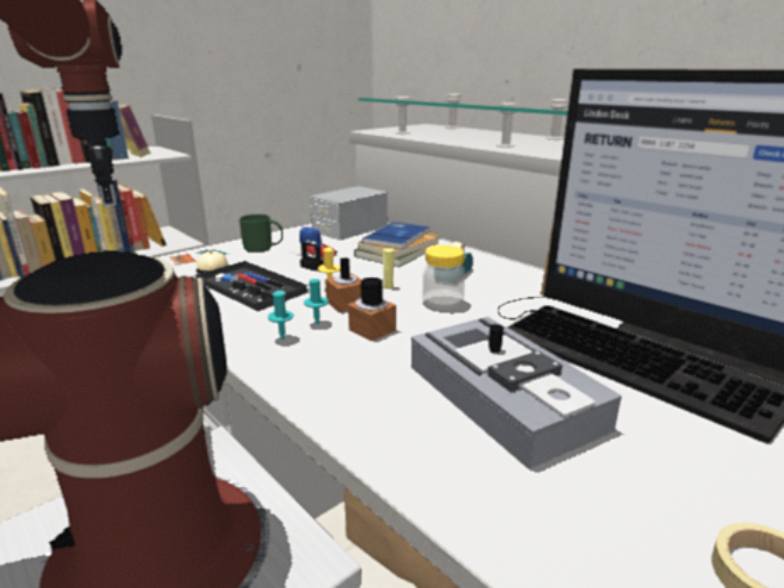

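```bash
cat > meas.py <<'E'
from h import *
def circ(P,img,u0,v0,w,zlo,zhi,dark=70):
    m=np.zeros(P.shape[:2],bool); m[v0-w:v0+w+1,u0-w:u0+w+1]=1
    m&=(P[...,2]>zlo)&(P[...,2]<zhi)&(img.max(-1)<dark)
    Q=P[m]; return len(Q),Q.mean(0).round(4),Q.min(0).round(4),Q.max(0).round(4)
if __name__=="__main__":
    f=pickle.load(open('top.pkl','rb'));P=cloud(f);g=f['img'];k=1.4
    for n,u,v,w,a,b in(("knob",492,251,12,.097,.125),("slim",248,232,14,.094,.12),("stout",325,255,20,.094,.12)):
        print(n,circ(P,g,int(u/k),int(v/k),w,a,b))
    # bracket: dark, z~.076
    m=np.zeros(P.shape[:2],bool); m[int(225/k):int(300/k),int(505/k):int(555/k)]=1
    m&=(abs(P[...,2]-.076)<.012)&(g.max(-1)<85)
    v,u=np.nonzero(m); r=cv2.minAreaRect(np.float32(np.c_[u,v])); print('bracket px',r,m.sum(),np.median(P[m],0))
    xy=P[m][:,:2].astype(np.float32)*1000; r=cv2.minAreaRect(xy); print('bracket mm',r)
    # box top 60mm
    m=(abs(P[...,2]-.060)<.008); m[:,:int(405/k)]=0;m[:,int(600/k):]=0;m[:int(195/k)]=0;m[int(330/k):]=0
    r=cv2.minAreaRect(P[m][:,:2].astype(np.float32)*1000);print('box',r,np.median(P[m][:,2]))
    c=g[int(190/k):int(330/k),int(180/k):int(600/k)]
    cv2.imwrite('pics/crop0.png',cv2.resize(c[:,:,::-1],None,fx=2.66,fy=2.66,interpolation=cv2.INTER_CUBIC))
E
python3 meas.py
```

```text
knob (59, array([ 0.5104, -0.0369,  0.109 ]), array([ 0.5022, -0.0461,  0.0972]), array([ 0.5191, -0.0275,  0.1139]))
slim (61, array([0.5385, 0.3757, 0.1044]), array([0.5298, 0.3663, 0.0965]), array([0.5483, 0.3856, 0.1093]))
stout (225, array([0.5009, 0.2435, 0.1048]), array([0.4824, 0.2239, 0.0943]), array([0.5194, 0.2627, 0.1108]))
bracket px ((371.6485595703125, 184.3978729248047), (31.79278564453125, 43.73783874511719), 10.491477012634277) 639 [ 0.49760502 -0.10184879  0.07696462]
bracket mm ((506.17755126953125, -91.74131774902344), (75.80045318603516, 108.01448059082031), 78.8096694946289)
box ((507.36956787109375, -65.62271118164062), (291.1963195800781, 161.5128631591797), 77.46923065185547) 0.06179329432268499
```

View pics/crop0.png

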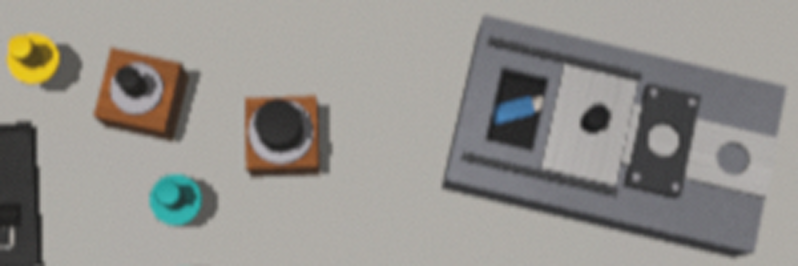

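```bash
cat > go.py <<'E'
from h import *
# box: +y axis angle 77.47 deg ; jaw axis = box x at -12.5 deg
BA=np.radians(-12.5); BX=np.array([np.cos(BA),np.sin(BA)]); BY=np.array([-BX[1],BX[0]])
def to(x,y,z,jaw=None,s=None):
    """shift (mm, tool axes) and turn for TCP to world x,y,z, jaw axis at angle jaw mod pi, tool plumb"""
    s=s or manip.state(); M=R.from_quat(np.roll(s['tool_rot'],-1)).as_matrix()
    d=M.T@(np.array([x,y,z])-s['tool_pos'])*1000; out=[*d.round(1)]
    if jaw is not None:
        a=np.array([np.cos(jaw),np.sin(jaw),0]); t=M.T@a; th=np.arctan2(t[2],t[1]); th=(th+np.pi/2)%np.pi-np.pi/2; out.append(round(th,3))
    return out
def st():
    s=manip.state(); print('t',round(s['time'],2),'pos',s['tool_pos'].round(4),'F',s['contact_force'].round(1),'w',round(s['gripper_width'],3),'q',s['joint_pos'].round(2)); 
    M=R.from_quat(np.roll(s['tool_rot'],-1)).as_matrix(); print('x',M[:,0].round(3),'y',M[:,1].round(3))
def ray(f,u,v,z):
    d=R.from_quat(np.roll(f["rotation"],-1)).apply([(u-f["cx"])/f["fx"],-(v-f["cy"])/f["fy"],-1]); o=np.array(f["origin"]); return o+d*(z-o[2])/d[2]
E
python3 - <<'E'
from go import *
f=pickle.load(open('top.pkl','rb'))
c=lambda a,b:(128+(a+.5)/2.66-.5,135+(b+.5)/2.66-.5)
H=ray(f,*c(663,140),.076);S=ray(f,*c(733,157),.067);K=np.array([.5104,-.0369])
print('hole',H,'strip',S)
for n,p in(('knob',K),('strip',S[:2])): d=p-H[:2]; print(n,'box x,y',d@BX,d@BY)
st(); print(to(*K,.16,BA), to(*K,.076,BA))
E
```

```text
hole [ 0.49705501 -0.10366629  0.076     ] strip [ 0.48402144 -0.17039687  0.067     ]
knob box x,y -0.0014222061570967597 0.06807204795896724
strip box x,y 0.00171852577557165 -0.06796978209960225
t 0.1 pos [0.1747 0.5994 0.1977] F [ 0.2  0.5 -0.1] w 0.999 q [ 1.17  0.05  1.61  0.    1.48 -0.12]
x [-0.001 -0.002 -1.   ] y [ 0.28   0.96  -0.002]
[np.float64(38.5), np.float64(-516.8), np.float64(500.4), np.float64(1.505)] [np.float64(122.5), np.float64(-516.7), np.float64(500.4), np.float64(1.505)]
```

>>> play_rows(
  plan=[
    [0,-65,62,0.18,-1],
    [0,-130,125,0.37,-1],
    [0,-195,188,0.55,-1],
    [0,-260,250,0.74,-1],
    [0,-325,312,0.93,-1],
    [0,-390,375,1.11,-1],
    [0,-455,437,1.3,-1],
    [0,-517,500,1.505,-1],
  ],
)

```text
time: 1.1
tool_pos: [0.4074, 0.1552, 0.1986]
tool_rot: [0.447, 0.548, 0.446, -0.548]
contact_force: [0.3, 0.7, 0.6]
gripper_width: 0.999
```

>>> play_rows(
  plan=[
    [0,0,0,0,-1],
  ],
)

```text
time: 1.23
tool_pos: [0.4082, 0.1536, 0.1984]
tool_rot: [-0.446, -0.549, -0.446, 0.549]
contact_force: [-0.3, 0.0, -0.8]
gripper_width: 1.001
```

```bash
python3 -c "
from go import *
st(); print(to(.5104,-.0369,.12,BA),to(.5104,-.0369,.077,BA))"
```

```text
t 1.23 pos [0.4082 0.1536 0.1984] F [-0.3  0.  -0.8] w 1.001 q [ 0.19 -0.43  2.03 -0.    1.54  0.4 ]
x [-0.    -0.001 -1.   ] y [ 0.979 -0.205 -0.   ]
[np.float64(78.5), np.float64(139.0), np.float64(165.5), np.float64(0.012)] [np.float64(121.5), np.float64(139.0), np.float64(165.5), np.float64(0.012)]
```

>>> play_rows(
  plan=[
    [0,45,54,0.012,-1],
    [0,90,108,0.012,-1],
    [0,139,165,0.012,-1],
    [0,139,165,0.012,-1],
    [0,139,165,0.012,-1],
    [50,139,165,0.012,-1],
    [80,139,165,0.012,-1],
    [80,139,165,0.012,-1],
  ],
)

```text
time: 2.22
tool_pos: [0.508, -0.0295, 0.1156]
tool_rot: [-0.444, -0.548, -0.448, 0.55]
contact_force: [-0.7, 0.3, -0.4]
gripper_width: 0.998
```

```bash
python3 -c "
from go import *
st(); print(to(.5104,-.0369,.077,BA))
f=grab('scene'); cv2.imwrite('pics/s1.png',cv2.resize(f['img'][200:340,240:460,::-1],None,fx=3.4,fy=3.4))"
```

```text
t 2.23 pos [ 0.508  -0.0295  0.1156] F [-0.7  0.3 -0.4] w 0.998 q [-0.2  -0.16  1.96  0.    1.35  0.  ]
x [-0.007  0.002 -1.   ] y [ 0.979 -0.206 -0.007]
[np.float64(38.6), np.float64(4.1), np.float64(6.7), np.float64(0.011)]
```

View pics/s1.png

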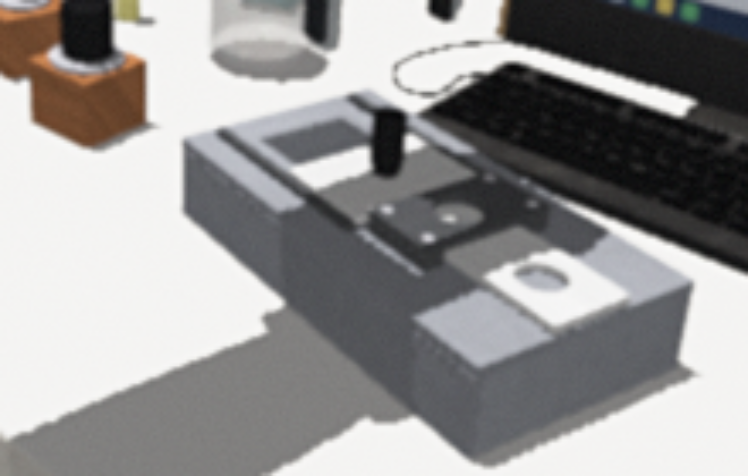

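```bash
python3 -c "
from go import *
f=pickle.load(open('scene.pkl','rb'));g=grab('top')
def proj(f,p):
    q=R.from_quat(np.roll(f['rotation'],-1)).inv().apply(np.array(p)-f['origin']); return f['cx']+f['fx']*q[0]/-q[2], f['cy']-f['fy']*q[1]/-q[2],-q[2]
for p in([.508,-.0295,.1156],[.508,-.0295,.2],[.51,-.037,.109]):
  for h in(f,g): print(p,proj(h,p), h['range_z'][int(proj(h,p)[1]),int(proj(h,p)[0])])
cv2.imwrite('pics/s2.png',np.hstack([cv2.resize(h['img'][:,:,::-1],(400,300)) for h in(f,g)]))"
```

```text
[0.508, -0.0295, 0.1156] (np.float64(350.1145543927521), np.float64(228.77830200592908), np.float64(0.8191389917092022)) 0.9544552
[0.508, -0.0295, 0.1156] (np.float64(349.5037935700593), np.float64(179.1395839577056), np.float64(1.0596269483970229)) 0.67733026
[0.508, -0.0295, 0.2] (np.float64(353.0297500419547), np.float64(191.21231806579738), np.float64(0.7855918503095041)) 1.3717153
[0.508, -0.0295, 0.2] (np.float64(356.91901023562696), np.float64(171.49948219325506), np.float64(0.9760350104105876)) 0.67735153
[0.51, -0.037, 0.109] (np.float64(353.3104546476406), np.float64(232.47087185689392), np.float64(0.817836505270716)) 0.82364255
[0.51, -0.037, 0.109] (np.float64(352.1429124604036), np.float64(178.90655891148157), np.float64(1.0666732723833463)) 0.67289746
```

View pics/s2.png

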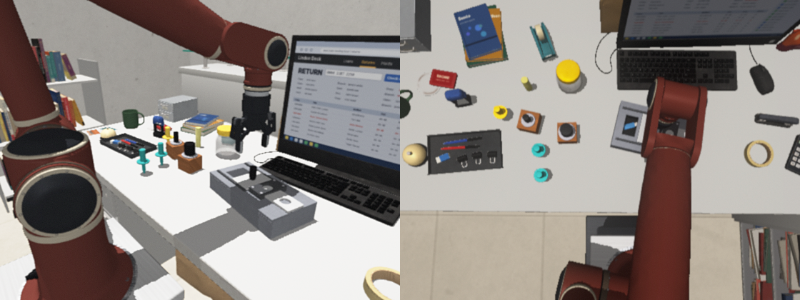

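```bash
python3 -c "
from go import *
f=pickle.load(open('scene.pkl','rb'))
def proj(f,p):
    q=R.from_quat(np.roll(f['rotation'],-1)).inv().apply(np.array(p)-f['origin']); return f['cx']+f['fx']*q[0]/-q[2], f['cy']-f['fy']*q[1]/-q[2],-q[2]
for s in(-1,1):
  for z in(.1156,.129,.16): print(s,z,proj(f,np.array([.508,-.0295,z])+s*.045*np.array([.979,-.206,0])))
P=cloud(f)
for c in((325,338),(365,378)):
  m=P[190:225,c[0]:c[1]]; g=f['img'][190:225,c[0]:c[1]].max(-1)<60
  Q=m[g]; Q=Q[(Q[:,0]<.62)&(Q[:,2]>.1)]; i=Q[:,2].argsort()[:5]; print(Q[i])
st()"
```

```text
-1 0.1156 (np.float64(332.9740306592505), np.float64(233.546291682793), np.float64(0.7986476978088959))
-1 0.129 (np.float64(333.3172820410768), np.float64(227.6721476373626), np.float64(0.7933214928947258))
-1 0.16 (np.float64(334.12931485703956), np.float64(213.77563335327454), np.float64(0.7809996755559742))
1 0.1156 (np.float64(366.41844439484083), np.float64(224.2430392315049), np.float64(0.8396302856095086))
1 0.129 (np.float64(366.95834406677244), np.float64(218.59805215605135), np.float64(0.8343040806953385))
1 0.16 (np.float64(368.2341822860638), np.float64(205.25836955816774), np.float64(0.8219822633565869))
[[ 0.45274783 -0.0236643   0.17036164]
 [ 0.45549601 -0.0264705   0.17046408]
 [ 0.45301679 -0.02598748  0.17101956]
 [ 0.45470323 -0.01659677  0.17190235]
 [ 0.45131101 -0.0221724   0.1724504 ]]
[[ 0.55374482 -0.03398239  0.16327444]
 [ 0.54829323 -0.04564433  0.16370147]
 [ 0.55040569 -0.04150069  0.16414553]
 [ 0.54616644 -0.04953069  0.16545976]
 [ 0.54989598 -0.03913131  0.16584762]]
t 2.33 pos [ 0.5111 -0.0307  0.1197] F [ 0.1 -0.3  0.3] w 1.002 q [-0.21 -0.16  1.95  0.    1.35  0.  ]
x [ 0.001  0.    -1.   ] y [ 0.978 -0.206  0.001]
```

```bash
python3 -c "
from go import *
for n in('scene',):
  f=grab(n);P=cloud(f);st()
  d=P[...,:2]-np.array([.511,-.0307]); bx=d@BX;by=d@BY
  for lo,hi in((-.07,-.02),(.02,.07)):
    m=(bx>lo)&(bx<hi)&(abs(by)<.03)&(P[...,2]>.085)
    print(np.histogram(P[m][:,2],np.arange(.08,.3,.01)))
    Q=P[m]; i=Q[:,2].argsort()[:8]; print(Q[i].round(3)); v,u=np.nonzero(m); print(u[i],v[i])
c=f['img'][110:250,290:420]; cv2.imwrite('pics/s3.png',cv2.resize(c[:,:,::-1],None,fx=4,fy=4))
"
```

```text
t 2.38 pos [ 0.5119 -0.0312  0.1207] F [ 0.1 -0.4 -0. ] w 0.997 q [-0.21 -0.16  1.95  0.    1.35  0.  ]
x [ 0.003 -0.    -1.   ] y [ 0.978 -0.207  0.003]
(array([  0,   0,   0,   0,   0,   0,   0,   0,  17,  42,  50,  59,  37,
        75, 110, 118, 101, 141, 159,  65, 106]), array([0.08, 0.09, 0.1 , 0.11, 0.12, 0.13, 0.14, 0.15, 0.16, 0.17, 0.18,
       0.19, 0.2 , 0.21, 0.22, 0.23, 0.24, 0.25, 0.26, 0.27, 0.28, 0.29]))
[[ 0.461 -0.027  0.165]
 [ 0.462 -0.021  0.165]
 [ 0.463 -0.017  0.165]
 [ 0.462 -0.024  0.165]
 [ 0.46  -0.031  0.166]
 [ 0.464 -0.014  0.166]
 [ 0.462 -0.027  0.167]
 [ 0.462 -0.021  0.167]]
[336 334 333 335 337 332 336 334] [213 212 211 212 213 210 212 211]
(array([ 0,  0,  0,  0,  0,  0,  0,  0, 19, 51, 49, 50, 50, 82, 82, 82, 56,
       85, 97,  1,  0]), array([0.08, 0.09, 0.1 , 0.11, 0.12, 0.13, 0.14, 0.15, 0.16, 0.17, 0.18,
       0.19, 0.2 , 0.21, 0.22, 0.23, 0.24, 0.25, 0.26, 0.27, 0.28, 0.29]))
[[ 0.551 -0.046  0.165]
 [ 0.553 -0.05   0.166]
 [ 0.551 -0.041  0.166]
 [ 0.552 -0.035  0.166]
 [ 0.55  -0.049  0.167]
 [ 0.551 -0.043  0.167]
 [ 0.552 -0.037  0.167]
 [ 0.553 -0.032  0.167]]
[371 373 369 367 372 370 368 366] [204 204 203 202 204 203 202 201]
```

View pics/s3.png

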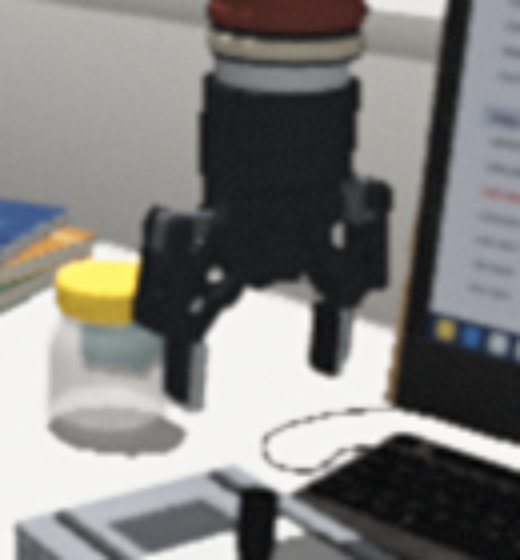

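>>> play_rows(
  plan=[
    [0,0,0,0,0.48],
    [0,0,0,0,0.48],
    [0,0,0,0,0.48],
    [0,0,0,0,0.48],
  ],
)

```text
time: 2.88
tool_pos: [0.511, -0.0321, 0.119]
tool_rot: [0.445, 0.55, 0.445, -0.55]
contact_force: [-1.1, -0.4, 0.5]
gripper_width: 0.261
```

```bash
cat > tips.py <<'E'
from go import *
def tips(view=None):
  s=manip.state();f=grab('scene');P=cloud(f);st()
  d=P[...,:2]-s['tool_pos'][:2]; bx=d@BX;by=d@BY
  m=(abs(bx)<.07)&(abs(by)<.03)&(P[...,2]>s['tool_pos'][2]+.003)
  Q=np.c_[bx[m],by[m],P[m][:,2]]; i=Q[:,2].argsort()[:300]
  print(Q[i][::12].round(3))
  return f,P
if __name__=="__main__": tips()
E
python3 tips.py
```

```text
t 2.92 pos [ 0.5109 -0.0321  0.1188] F [-0.9 -0.4  0.1] w 0.257 q [-0.21 -0.16  1.95  0.    1.35  0.  ]
x [-0.  0. -1.] y [ 0.978 -0.209 -0.   ]
[[ 0.012 -0.001  0.15 ]
 [ 0.012 -0.008  0.152]
 [ 0.01  -0.012  0.154]
 [ 0.011 -0.008  0.157]
 [ 0.011 -0.004  0.158]
 [ 0.01  -0.008  0.16 ]
 [-0.016 -0.014  0.161]
 [-0.024  0.004  0.162]
 [-0.019 -0.008  0.163]
 [-0.024  0.004  0.164]
 [ 0.011 -0.007  0.166]
 [-0.018 -0.013  0.167]
 [ 0.01  -0.008  0.168]
 [ 0.013 -0.013  0.17 ]
 [-0.021 -0.008  0.17 ]
 [ 0.011  0.001  0.172]
 [ 0.011 -0.003  0.173]
 [-0.025  0.001  0.174]
 [ 0.01  -0.009  0.175]
 [-0.012 -0.012  0.176]
 [-0.018 -0.012  0.178]
 [ 0.017 -0.01   0.179]
 [-0.025 -0.008  0.18 ]
 [ 0.009  0.006  0.181]
 [ 0.011  0.008  0.182]]
```

>>> play_rows(
  plan=[
    [0,0,5,0,-0.2],
    [0,0,5,0,-0.2],
    [0,0,5,0,-0.2],
    [25,0,5,0,-0.2],
    [45,0,5,0,-0.2],
    [60,0,5,0,-0.2],
    [70,0,5,0,-0.2],
    [70,0,5,0,-0.2],
  ],
)

```text
time: 3.92
tool_pos: [0.5094, -0.0368, 0.0481]
tool_rot: [-0.444, -0.549, -0.445, 0.55]
contact_force: [0.3, 0.6, -0.1]
gripper_width: 0.604
```

```bash
python3 tips.py; python3 -c "
from go import *
f=pickle.load(open('scene.pkl','rb'));cv2.imwrite('pics/s4.png',cv2.resize(f['img'][150:290,280:440,::-1],None,fx=4,fy=4))"
```

```text
t 3.98 pos [ 0.51   -0.0369  0.0489] F [0.  0.1 0.6] w 0.599 q [-0.22 -0.08  2.   -0.    1.21 -0.01]
x [ 0. -0. -1.] y [ 0.978 -0.208  0.   ]
[[-0.066  0.023  0.057]
 [-0.065  0.006  0.058]
 [-0.06   0.021  0.059]
 [-0.068 -0.008  0.059]
 [-0.058 -0.009  0.059]
 [-0.063  0.027  0.059]
 [-0.06   0.01   0.059]
 [-0.068  0.024  0.06 ]
 [-0.064 -0.003  0.06 ]
 [-0.065  0.006  0.06 ]
 [-0.058  0.013  0.062]
 [-0.048  0.02   0.063]
 [-0.049 -0.014  0.064]
 [-0.048 -0.019  0.064]
 [ 0.054  0.013  0.064]
 [-0.058  0.028  0.064]
 [-0.057  0.018  0.065]
 [-0.056 -0.002  0.065]
 [-0.058 -0.029  0.065]
 [-0.007 -0.016  0.065]
 [ 0.058 -0.012  0.065]
 [ 0.043 -0.02   0.065]
 [ 0.054 -0.026  0.065]
 [-0.01  -0.02   0.065]
 [ 0.027 -0.012  0.065]]
```

View pics/s4.png

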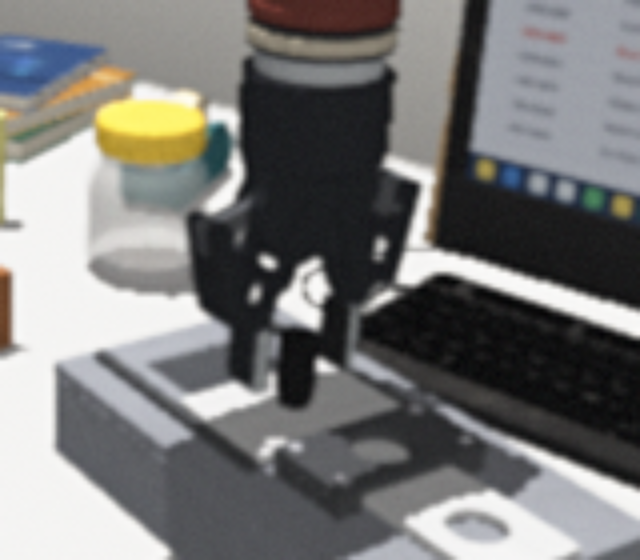

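>>> play_rows(
  plan=[
    [5,0,0,0,-0.2],
    [5,0,0,0,1],
    [5,0,0,0,1],
    [5,0,0,0,1],
    [5,0,0,0,1],
    [5,0,0,0,1],
  ],
)

```text
time: 4.72
tool_pos: [0.5113, -0.0372, 0.0444]
tool_rot: [0.446, 0.55, 0.444, -0.549]
contact_force: [5.6, -1.5, -2.6]
gripper_width: 0.236
```

>>> play_rows(
  plan=[
    [0,0,-5,0,1],
    [0,0,-15,0,1],
    [0,0,-27,0,1],
    [0,0,-40,0,1],
    [0,0,-50,0,1],
    [0,0,-56,0,1],
    [0,0,-60,0,1],
    [0,0,-60,0,1],
  ],
)

```text
time: 5.72
tool_pos: [0.5244, 0.0214, 0.0445]
tool_rot: [0.446, 0.551, 0.444, -0.549]
contact_force: [7.3, -1.7, -5.0]
gripper_width: 0.239
```

>>> play_rows(
  plan=[
    [0,0,-3,0,1],
    [0,0,-5,0,1],
    [0,0,-7,0,1],
    [0,0,-7,0,1],
    [0,0,-7,0,1],
  ],
)

```text
time: 6.35
tool_pos: [0.5258, 0.0278, 0.0444]
tool_rot: [0.446, 0.551, 0.443, -0.549]
contact_force: [6.6, -2.7, -5.2]
gripper_width: 0.234
```

>>> play_rows(
  plan=[
    [0,0,-2,0,1],
    [0,0,-3,0,1],
    [0,0,-4,0,1],
    [0,0,-4,0,1],
  ],
)

```text
time: 6.85
tool_pos: [0.5259, 0.0284, 0.0444]
tool_rot: [-0.448, -0.548, -0.442, 0.551]
contact_force: [3.6, -14.3, -1.9]
gripper_width: 0.241
```

>>> play_rows(
  plan=[
    [0,0,3,0,-0.3],
    [0,0,3,0,-0.3],
    [0,0,3,0,-0.3],
    [0,0,3,0,-0.3],
    [-40,0,3,0,-0.3],
    [-90,0,3,0,-0.3],
    [-120,0,3,0,-0.3],
    [-120,0,3,0,-0.3],
  ],
)

```text
time: 7.85
tool_pos: [0.5262, 0.0296, 0.1674]
tool_rot: [0.447, 0.551, 0.443, -0.548]
contact_force: [-0.4, -0.3, -1.0]
gripper_width: 0.656
```

```bash
python3 -c "
from go import *
st(); print(to(.5385,.3757,.16,BA))"
```

```text
t 7.85 pos [0.5262 0.0296 0.1674] F [-0.4 -0.3 -1. ] w 0.656 q [-0.09 -0.17  1.88  0.    1.43  0.12]
x [ 0.007 -0.001 -1.   ] y [ 0.978 -0.208  0.007]
[np.float64(7.3), np.float64(-60.0), np.float64(-341.0), np.float64(0.009)]
```

>>> play_rows(
  plan=[
    [0,-9,-50,0,-0.3],
    [0,-18,-100,0,-0.3],
    [0,-27,-155,0,-0.3],
    [0,-37,-210,0,-0.3],
    [0,-46,-265,0,-0.3],
    [0,-55,-310,0,-0.3],
    [0,-60,-341,0,-0.3],
    [0,-60,-341,0,-0.3],
  ],
)

```text
time: 8.85
tool_pos: [0.535, 0.3771, 0.1612]
tool_rot: [-0.445, -0.548, -0.446, 0.55]
contact_force: [-0.1, -1.2, 0.7]
gripper_width: 0.647
```

>>> play_rows(
  plan=[
    [0,0,0,0,-0.3],
    [0,0,0,0,-0.3],
    [0,0,0,0,-0.3],
  ],
)

```text
time: 9.22
tool_pos: [0.5366, 0.3747, 0.1638]
tool_rot: [-0.445, -0.55, -0.444, 0.55]
contact_force: [0.1, -0.3, -0.1]
gripper_width: 0.648
```

```bash
python3 tips.py|head -12; python3 - <<'E'
from go import *
from meas import circ
f=pickle.load(open('scene.pkl','rb'));P=cloud(f);g=f['img']
m=(abs(P[...,0]-.5385)<.03)&(abs(P[...,1]-.3757)<.03)&(P[...,2]>.062)&(P[...,2]<.115)&(g.max(-1)<70)
Q=P[m];print('slim scene',len(Q),Q.mean(0),Q.min(0),Q.max(0))
t=grab('top');P=cloud(t);g=t['img']
print('cover knob',circ(P,g,int((492-40)/1.4),int(240/1.4),22,.097,.125))
print(to(.5385,.3757,.06,BA))
cv2.imwrite('pics/t5.png',np.hstack([cv2.resize(t['img'][130:250,280:440,::-1],(400,300)),cv2.resize(f['img'][100:280,160:400,::-1],(400,300))]))
E
```

```text
t 9.28 pos [0.5366 0.3749 0.1639] F [ 0.1 -0.5 -0.5] w 0.648 q [ 0.5   0.14  1.57 -0.    1.42  0.71]
x [ 0. -0. -1.] y [ 0.978 -0.209  0.   ]
[[-0.033  0.006  0.199]
 [ 0.032 -0.011  0.203]
 [ 0.03   0.003  0.206]
 [ 0.029 -0.011  0.209]
 [-0.04   0.004  0.212]
 [ 0.036 -0.01   0.214]
 [-0.03  -0.008  0.216]
 [ 0.028 -0.013  0.218]
 [ 0.028  0.005  0.22 ]
 [-0.033 -0.01   0.222]
slim scene 71 [0.53405684 0.36893846 0.08394812] [0.52719012 0.36443819 0.0633264 ] [0.5443491  0.37530398 0.1033283 ]
cover knob (51, array([0.5242, 0.0284, 0.1084]), array([0.5171, 0.0197, 0.0989]), array([0.5329, 0.0377, 0.1136]))
[np.float64(103.9), np.float64(1.7), np.float64(-1.0), np.float64(0.007)]
```

View pics/t5.png

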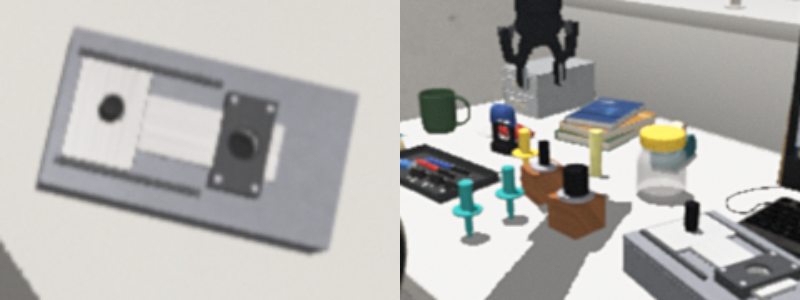

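>>> play_rows(
  plan=[
    [20,2,-1,0,-0.3],
    [50,2,-1,0,-0.3],
    [75,2,-1,0,-0.3],
    [95,2,-1,0,-0.3],
    [110,2,-1,0,-0.3],
    [120,2,-1,0,-0.3],
    [125,2,-1,0,-0.3],
    [125,2,-1,0,-0.3],
  ],
)

```text
time: 10.32
tool_pos: [0.5388, 0.3763, 0.039]
tool_rot: [0.445, 0.55, 0.445, -0.55]
contact_force: [-0.1, -0.6, -0.6]
gripper_width: 0.651
```

>>> play_rows(
  plan=[
    [0,0,0,0,1],
    [0,0,0,0,1],
    [0,0,0,0,1],
    [0,0,0,0,1],
    [0,0,0,0,1],
  ],
)

```text
time: 10.95
tool_pos: [0.5392, 0.3766, 0.0398]
tool_rot: [0.445, 0.55, 0.445, -0.549]
contact_force: [-0.9, -0.6, 4.4]
gripper_width: 0.24
```

>>> play_rows(
  plan=[
    [-10,0,0,0,1],
    [-25,0,0,0,1],
    [-45,0,0,0,1],
    [-70,0,0,0,1],
    [-95,0,0,0,1],
    [-120,0,0,0,1],
    [-140,0,0,0,1],
    [-140,0,0,0,1],
  ],
)

```text
time: 11.95
tool_pos: [0.5399, 0.3769, 0.1821]
tool_rot: [0.445, 0.551, 0.445, -0.548]
contact_force: [-0.0, -0.7, -0.7]
gripper_width: 0.239
```

```bash
python3 -c "
from go import *
st(); print(to(.4965,-.1035,.18,BA))"
```

```text
t 11.95 pos [0.5399 0.3769 0.1821] F [-0.  -0.7 -0.7] w 0.239 q [0.5  0.14 1.55 0.   1.45 0.71]
x [ 0.004  0.002 -1.   ] y [ 0.978 -0.208  0.004]
[np.float64(0.7), np.float64(57.7), np.float64(478.9), np.float64(0.008)]
```

>>> play_rows(
  plan=[
    [0,4,30,0,1],
    [0,9,75,0,1],
    [0,15,125,0,1],
    [0,21,175,0,1],
    [0,27,225,0,1],
    [0,33,275,0,1],
    [0,39,325,0,1],
    [0,45,375,0,1],
  ],
)

```text
time: 12.95
tool_pos: [0.5033, -0.0014, 0.1775]
tool_rot: [-0.444, -0.549, -0.445, 0.55]
contact_force: [0.6, -0.7, -1.2]
gripper_width: 0.239
```

>>> play_rows(
  plan=[
    [0,5,45,0,1],
    [0,9,80,0,1],
    [0,12,98,0,1],
    [0,13,104,0,1],
    [0,13,104,0,1],
    [0,13,104,0,1],
  ],
)

```text
time: 13.7
tool_pos: [0.4956, -0.1034, 0.1787]
tool_rot: [0.445, 0.549, 0.445, -0.549]
contact_force: [-0.1, 0.3, -2.0]
gripper_width: 0.24
```

```bash
python3 - <<'E'
from go import *
f=grab('scene');P=cloud(f);st(); print(to(.4965,-.1035,.12,BA))
s=manip.state();d=P[...,:2]-s['tool_pos'][:2]
m=(np.hypot(d[...,0],d[...,1])<.05)&(P[...,2]>.095)&(P[...,2]<.215)
Q=P[m]
for z in np.arange(.1,.215,.006):
    q=Q[abs(Q[:,2]-z)<.003]
    if len(q): print(z.round(3),len(q),q.min(0).round(3),q.max(0).round(3))
cv2.imwrite('pics/s6.png',cv2.resize(f['img'][130:310,300:460,::-1],None,fx=3.3,fy=3.3))
E
```

```text
t 13.75 pos [ 0.4956 -0.1034  0.1787] F [-0.3 -0.  -1.3] w 0.237 q [-0.35 -0.22  1.91  0.    1.46 -0.14]
x [-0.  0. -1.] y [ 0.978 -0.207 -0.   ]
[np.float64(58.7), np.float64(0.9), np.float64(-0.1), np.float64(0.01)]
0.148 4 [ 0.492 -0.106  0.149] [ 0.493 -0.103  0.151]
0.154 11 [ 0.49  -0.108  0.151] [ 0.495 -0.1    0.157]
0.16 17 [ 0.489 -0.109  0.158] [ 0.498 -0.1    0.163]
0.166 19 [ 0.486 -0.11   0.163] [ 0.496 -0.1    0.169]
0.172 22 [ 0.488 -0.11   0.169] [ 0.496 -0.099  0.175]
0.178 22 [ 0.488 -0.109  0.175] [ 0.497 -0.097  0.181]
0.184 19 [ 0.488 -0.11   0.181] [ 0.496 -0.1    0.186]
0.19 1 [ 0.493 -0.125  0.193] [ 0.493 -0.125  0.193]
0.196 180 [ 0.471 -0.127  0.193] [ 0.518 -0.08   0.199]
0.202 35 [ 0.48  -0.114  0.199] [ 0.498 -0.095  0.205]
0.208 28 [ 0.478 -0.114  0.205] [ 0.504 -0.099  0.211]
0.214 37 [ 0.477 -0.117  0.211] [ 0.511 -0.092  0.215]
```

View pics/s6.png

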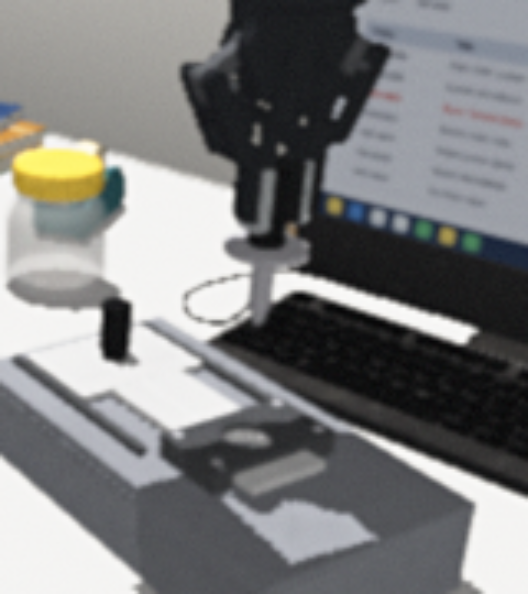

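>>> play_rows(
  plan=[
    [15,2,0,0,1],
    [35,2,0,0,1],
    [55,2,0,0,1],
    [65,2,0,0,1],
    [72,2,0,0,1],
    [78,2,0,0,1],
    [83,2,0,0,1],
    [83,2,0,0,1],
  ],
)

```text
time: 14.75
tool_pos: [0.4974, -0.1048, 0.0956]
tool_rot: [-0.445, -0.55, -0.445, 0.55]
contact_force: [0.4, -0.3, -1.9]
gripper_width: 0.242
```

>>> play_rows(
  plan=[
    [6,0,0,0,1],
    [12,0,0,0,1],
    [18,0,0,0,1],
    [22,0,0,0,1],
    [26,0,0,0,1],
    [28,0,0,0,1],
    [28,0,0,0,1],
  ],
)

```text
time: 15.62
tool_pos: [0.4974, -0.1048, 0.0677]
tool_rot: [-0.445, -0.55, -0.445, 0.55]
contact_force: [-0.4, -0.6, -0.2]
gripper_width: 0.239
```

>>> play_rows(
  plan=[
    [1,0,0,0,1],
    [2,0,0,0,1],
    [3,0,0,0,1],
    [4,0,0,0,1],
    [4,0,0,0,1],
  ],
)

```text
time: 16.25
tool_pos: [0.4973, -0.1048, 0.0637]
tool_rot: [-0.445, -0.55, -0.445, 0.55]
contact_force: [-0.2, 0.3, -1.3]
gripper_width: 0.239
```

>>> play_rows(
  plan=[
    [1,0,0,0,1],
    [2,0,0,0,1],
    [2,0,0,0,1],
  ],
)

```text
time: 16.62
tool_pos: [0.4974, -0.1048, 0.0617]
tool_rot: [-0.445, -0.55, -0.445, 0.55]
contact_force: [1.2, -0.7, -0.7]
gripper_width: 0.239
```

>>> play_rows(
  plan=[
    [1,0,0,0,1],
    [2,0,0,0,1],
    [2,0,0,0,1],
  ],
)

```text
time: 17.0
tool_pos: [0.4976, -0.1049, 0.0608]
tool_rot: [-0.445, -0.55, -0.445, 0.55]
contact_force: [-4.1, 1.7, 4.7]
gripper_width: 0.241
```

>>> play_rows(
  plan=[
    [-1,0,0,0,-0.1],
    [-1,0,0,0,-0.3],
    [-1,0,0,0,-0.3],
    [-1,0,0,0,-0.3],
    [-20,0,0,0,-0.3],
    [-60,0,0,0,-0.3],
    [-110,0,0,0,-0.3],
    [-140,0,0,0,-0.3],
  ],
)

```text
time: 18.0
tool_pos: [0.4987, -0.1052, 0.2047]
tool_rot: [0.447, 0.551, 0.443, -0.549]
contact_force: [-0.7, -0.5, -0.1]
gripper_width: 0.654
```

>>> play_rows(
  plan=[
    [0,-50,-50,0,-0.3],
    [0,-90,-100,0,-0.3],
    [0,-90,-150,0,-0.3],
    [0,-90,-200,0,-0.3],
    [0,-90,-200,0,-0.3],
    [0,-90,-200,0,-0.3],
  ],
)

```text
time: 18.75
tool_pos: [0.4513, 0.1094, 0.2007]
tool_rot: [0.445, 0.55, 0.445, -0.549]
contact_force: [-0.5, 0.3, 0.2]
gripper_width: 0.652
```

```bash
python3 - <<'E'
from go import *
f=grab('scene');t=grab('top');st()
for n,h in(('scene',f),('top',t)):
    P=cloud(h); d=P[...,:2]-np.array([.4970,-.104]); r=np.hypot(d[...,0],d[...,1])
    Q=P[(r<.03)&(P[...,2]>.09)]; print(n,'knob top',Q.max(0),Q.mean(0))
    fl=P[(r<.024)&(P[...,2]<.092)&(h['img'].max(-1)>100)]; 
    if len(fl)>10:
        A=np.c_[fl[:,:2]-fl[:,:2].mean(0),np.ones(len(fl))]; c=np.linalg.lstsq(A,fl[:,2],rcond=None)[0]; print('flange',len(fl),fl.mean(0),'slopes,z',c)
cv2.imwrite('pics/end.png',np.hstack([cv2.resize(t['img'][120:255,240:420,::-1],(400,300)),cv2.resize(f['img'][150:330,240:480,::-1],(400,300))]))
E
```

```text
t 18.85 pos [0.4513 0.1087 0.2003] F [ 0.7 -0.1  0.5] w 0.65 q [ 0.08 -0.35  1.97 -0.    1.52  0.29]
x [ 0.001 -0.    -1.   ] y [ 0.978 -0.21   0.001]
scene knob top [ 0.50805372 -0.09531883  0.12508995] [ 0.49161524 -0.10776135  0.11021484]
flange 186 [ 0.49040581 -0.10835363  0.07959714] slopes,z [0.0335335  0.06291273 0.07959714]
top knob top [ 0.51041896 -0.09249216  0.13028706] [ 0.4982866  -0.10083549  0.11889825]
flange 185 [ 0.49377306 -0.10027923  0.08180098] slopes,z [ 0.06224305 -0.00850039  0.08180098]
```

View pics/end.png

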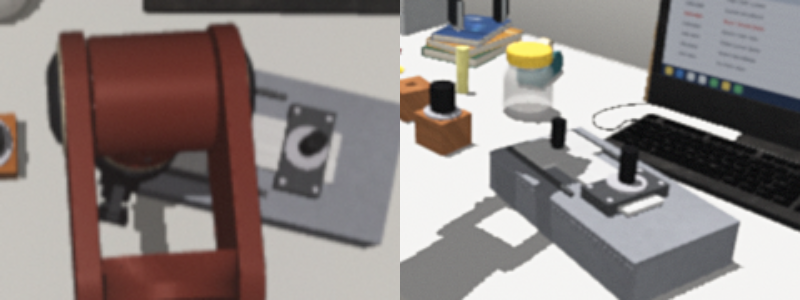

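```bash
python3 - <<'E'
from go import *
f=pickle.load(open('scene.pkl','rb'));P=cloud(f)
Q=P[(np.hypot(P[...,0]-.5255,P[...,1]-.0285)<.025)&(P[...,2]>.075)&(P[...,2]<.115)&(f['img'].max(-1)<80)]
print('cover knob near face',Q.mean(0),Q.max(0)); print(manip.job_done())
E
```

```text
cover knob near face [0.5193789  0.02260182 0.09420808] [0.5308529  0.03578565 0.10936504]
the job is handed in; nothing more can be done
None
```

The small-returns box is closed for the night, and I handed the job in at about 19 s of the 51 s allowed.

- **Cover:** I gripped the knob across the box and slid the cover about 67 mm in +y to the hard stop. The force rose to about 14 N there. The last picture shows the knob still in the shut position.
- **Slim pin:** I lifted it out of its stand, lowered it through both holes, and met contact at the seating height. Its flange measures about 80–82 mm above the desk, against 81 mm expected. It looks flat in the last picture. The plane fits to the flange gave slopes of 0.01–0.06, which I put down to depth noise and edge pixels.
- **Left alone:** The stout pin is still in its stand, and I touched none of the turquoise or yellow look-alikes. The gripper was clear of everything at hand-in.

**Disagreement:** The reported tool height read about 31 mm lower than the fingertips seen in the camera. It was about the same over the cover and over the slim pin. I corrected for it in every grasp, and the contact heights bore this out to within about 2 mm.

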